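# Pulse the spice grinder with its bayonet lid while packing lunch boxes

## Robot

A 6-joint arm with a two-finger parallel gripper is mounted at the origin on the work surface. World frame = base frame: x ahead of the robot, y to its left, z up, the work surface at z = 0. Lengths are in m, angles in rad, forces in N, time in s.
With the tool pointing down it reaches from about 0.35 to 0.725 m from the base axis. Payload 4.3 kg.
Tool frame: the origin (TCP) lies midway between the tips of the shut fingers; the grasp point (between the pads) lies 19 mm behind it (robot.hold_point_z is the distance from the TCP to the grasp point, in m); z points along the fingers, y is the line along which they close (so a half turn about z gives the same grasp; the last joint's range is limited). The gripper opens to 85 mm and grips with 20 to 120 N. Pads are 22 mm wide; open, the fingers measure 114 mm over their backs; the gripper's body (76 mm by 85 mm) begins 54 mm behind the grasp point. The pads swing forward as they close: fully open they stand 13 mm farther back than shut.
Start: joints at [1.119, 0.377, 0.081, 1.274, 0, 1.46], TCP at [0.193, 0.542, 0.231] pointing down, gripper open.
Joint ranges: [-2.72, 2.72], [-0.84, 1.66], [-1.02, 1.22], [-1.77, 2.12], [-1.37, 1.28], [-3.14, 3.14]. Speed limits (rad/s): [2.57, 2.57, 3.14, 3.14, 3.14, 3.14].

## Interface

Orientations are given as a 3x3 rotation matrix whose columns are the frame's x, y, z axes.
In Python, from station import robot, imaging gives the robot as it stands.
- The arm moves only by the tool apply_moves, never from a script. Its argument "steps" is a list of rows, each a list of 4 numbers: the shift along the tool's x, y, z in cm, then the turn about the tool's z in degrees. A call has 1 to 12 rows; each row shifts and turns the commanded pose from where the row before left it, along the tool's axes as they then stand; what a row does not reach is not made up. A row lasts 1/12 s, in which the tool goes at most 41.7 mm and 7.16 degrees, less where a joint would pass 70% of its speed; a pose out of reach is approached as far as the arm can. A call is refused whole if a number of a shift passes 4.17 or a number of a turn 7.16, either way. A call with a gripper value outside its range is refused whole. "hand" is the opening, from 0 (shut) to 1 (fully open), set as the call begins (left out, the last holds). The fingers move at their own pace and stop on an object; "squeeze" is the grip in N (left out, the last holds). Time passes only in rows, so rows that do not move let the fingers close. It gives the time, the measured TCP pose, the force, the opening and the grip force at its end, in the units of the state.
- robot.state(): the state, without advancing time (a new reading comes with each control period).
- imaging.grab_frame(name): name is "scene" or "top"; returns (picture, depth): 420x560x3 uint8, red, green, blue; 420x560 float32, m along the optical axis (not along the pixel's ray), 0 where there is no reading.
- imaging.camera_params(name): a dict with "camera_matrix" (3x3 intrinsics, pixels), "k1" (the pictures are not rectified: a ray, as slopes to the right and down, at radius r is drawn at 1 + k1 r^2 times it, then the intrinsics apply), "R" (3x3) and "t" (3): a world point X has camera coordinates R X + t. Camera axes: x right, y down, z forward; pixel columns grow to the right and rows downward; lengths in m; the calibration is good to about 2 mm. A picture is of the moment at which its call begins. camera_params takes no time and is no camera call.
- robot.hand_in(): hands the job in; it is judged then, once.
The state is a dict: "clock": time; "joints": joint angles; "dq": joint speeds; "joint_efforts": joint torques, N m; "tool_pos": TCP position; "tcp_rot": TCP orientation; "force": force on the tool from outside, world axes, zero at the start; "torque": the same for the moment, N m; "opening": opening from 0.0 (shut) to 1.0 (fully open); "gripper_force": force on a finger pad.
Only numpy, scipy, OpenCV 4.12 (cv2) and the standard library are available. Lean on these libraries where they do the work, as an engineer would, in place of code of your own. Each camera call takes 0.05 s, during which the arm holds its last target. There are 200 camera calls.

## Task

Pick up the spice grinder's lid, set it fully down into the bowl's collar with its two lugs through the notches, and turn it clockwise (seen from above) against its spring to the pulse position: the pointer in the orange band, halfway to the red lock mark. Hold it there for two seconds without ever turning it on into the lock click, and finish while still gripping the lid at pulse: do not let go. Leave the lunch box, the spice jar and the label roll where they are.

Things in the scene. Friction and masses are not known exactly. Their poses are not given: they have to be found in the camera images.
- lid_grip (a point): Loose grinder lid, 77 to 154 g, upright on the table. Point: centre of its black bar grip, 64 mm long along the lid's x, 16 thick (y), 28 high (z up), orange pointer stripes on both ends. Under the bar a blue flange, 84 mm diameter, its top 14 mm and underside 19 mm below the point; then a plug, 60 mm diameter, 12 deep, bottom 31 mm below the point. Same either way round (half-turn).
- lid_lug (a point): Tip of the lid's +x lug, 36 mm from the lid's axis, 28 mm below lid_grip, straight under one end of the bar; a second lug is on the -x side. Each is 12 mm wide, 5 mm high, standing 6 mm out from the plug.
- mouth (a point): Centre of the open top of the steel spice grinder (fixed upright by its suction foot, 165 mm high, 104 wide, foot 112), level with the top of its black collar; z up. Round hole of 63 mm diameter with a notch on its own +x and -x sides. The lid goes straight down with its x along or against this x, within 4 degrees; fully down the flange rests on the collar and lid_grip is 19 mm above this point.
- notch (a point): In the +x notch of the collar, level with its top, 35 mm from the axis; the other notch is opposite. Each is about 18 mm wide and reaches 38.5 mm from the axis. Once down the lid turns only clockwise seen from above: the lugs run under the 5 mm thick lip (1.5 mm play up and down), so a turned lid cannot be lifted out.
- pulse_mark (a point): Middle of one orange pulse band on the collar's top, 47.5 mm from the axis, 36 degrees clockwise from the +x notch; the band spans 26 to 46 degrees. Beside each notch are the same marks: white at 0 (entry), orange, red at 72 degrees (locked). The bar's ends are the pointers. From about 58 degrees ball plungers resist the lugs, and at 72 they click in.
- switch_ring (a joint): Angle (rad, clockwise) of the sprung switch ring in the collar that the lugs push: 0 at rest; it starts to move when the lid has turned about 10 degrees (0.175 rad) from entry, then follows it one to one. Middle of the pulse band 0.45, band 0.28 to 0.63, locked about 1.05. The spring turns ring and lid back when let go: 0.06 N m at 0, 0.15 N m at pulse.
- lunch_box: bystander: closed kraft cardboard lunch box with a dark window and white sticker on top, 130 x 180 x 65 mm, 0.45 kg; origin at the centre of its underside
- spice_jar: bystander: amber glass jar with black cap, 48 mm diameter, 100 mm high; origin at the centre of its underside
- label_roll: bystander: white roll of labels lying flat, 90 mm diameter, 30 mm high; origin at the centre of its underside
Not all that is in view belongs to the job. There is more than one size of the part that bears lid_grip; the job needs the smallest.

How it is judged:
By the outcome, as a careful person would: the job done as asked, in the order asked, and still so for the second after the job is handed in, while the arm keeps its last pose, push and grip.
It also fails if it takes over 51 s, if anything falls off the work surface, if the arm or the gripper's body presses on something with over 40 N, if the wrist force passes 120 N, or if a joint passes its speed limit or range.

## Working session

There is one attempt and no reset: what is moved stays moved. The work goes in short steps, Python scripts to look and compute and a tool call to move; the robot and the scene stay as the last step left them, time stands still between calls to the robot, and variables do not carry over. Pictures are saved under pics/ and viewed, at most 10 in all, crops included, and the job is handed in when it is done.

Besides the shell and the picture viewer there is one more tool, called after "Emit:" as a command line: name --pt "numbers of a row" for each row, then --argument value for the rest. apply_moves: Moves the arm, as the interface text tells. Its arguments: {"type":"object","properties":{"steps":{"type":"array","items":{"type":"array","items":{"type":"number"}}},"hand":{"type":"number"},"squeeze":{"type":"number"}},"required":["steps"]}

```bash
mkdir -p pics; cat > h.py <<'E'
import numpy as np, cv2
from station import robot, imaging
def grab(n,save=None):
    p,d=imaging.grab_frame(n)
    if save: cv2.imwrite('pics/'+save,cv2.cvtColor(p,cv2.COLOR_RGB2BGR))
    return p,d
def ray(n,uv):
    c=imaging.camera_params(n);K=np.array(c['camera_matrix']);R=np.array(c['R']);t=np.array(c['t'])
    uv=np.atleast_2d(np.array(uv,float))
    s=cv2.undistortPoints(uv[:,None,:],K,np.array([c['k1'],0,0,0.]))[:,0]
    return -R.T@t, np.c_[s,np.ones(len(s))]@R
def onplane(n,uv,z):
    o,d=ray(n,uv); return o+d*((z-o[2])/d[:,2])[:,None]
def bydepth(n,uv,dep):
    o,d=ray(n,uv); return o+d*np.atleast_1d(dep)[:,None]
def proj(n,X):
    c=imaging.camera_params(n);R=np.array(c['R'])
    return cv2.projectPoints(np.atleast_2d(np.array(X,float)),cv2.Rodrigues(R)[0],np.array(c['t'],float),np.array(c['camera_matrix']),np.array([c['k1'],0,0,0.]))[0][:,0]
E
python3 - <<'E'
from h import *
for n in('scene','top'):
    p,d=grab(n,n+'0.png'); np.save(n+'0.npy',d); np.save(n+'0p.npy',p)
    o,_=ray(n,[[280,210]]);print(n,o,imaging.camera_params(n))
E
```

```text
scene [1.19662161 0.15935724 0.86002156] {'camera_matrix': array([[389.85893377,   0.        , 276.01956892],
       [  0.        , 389.85893377, 216.25581144],
       [  0.        ,   0.        ,   1.        ]]), 'k1': -0.10121345202100128, 'R': array([[-0.24604584,  0.96919357, -0.01119208],
       [ 0.73363351,  0.17867385, -0.65563521],
       [-0.6334377 , -0.1695272 , -0.75499484]]), 't': array([ 0.14960118, -0.34249427,  1.43431247])}
top [0.39395494 0.02135703 1.02262145] {'camera_matrix': array([[393.13777011,   0.        , 276.42164404],
       [  0.        , 393.13777011, 211.50384399],
       [  0.        ,   0.        ,   1.        ]]), 'k1': 0.0048189689130558825, 'R': array([[-0.02826197, -0.99959945, -0.00148182],
       [-0.9733342 ,  0.0278569 , -0.22769392],
       [ 0.227644  , -0.00499277, -0.97373163]]), 't': array([0.03399776, 0.61569956, 0.906184  ])}
```

View pics/scene0.png

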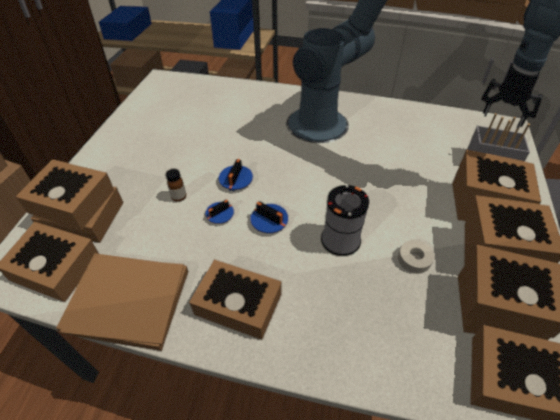

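View pics/top0.png

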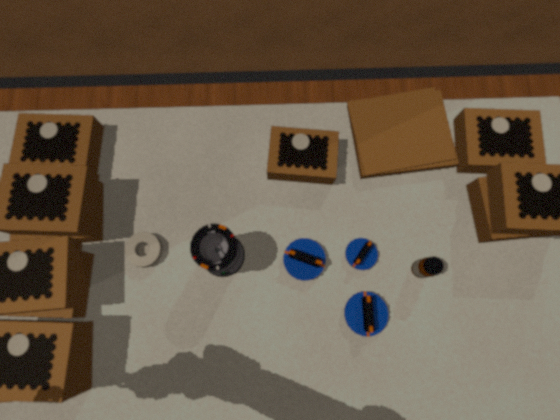

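The three blue lids are in top view at (305,259), (361,253) and (367,314). The smallest is at (361,253). The grinder's mouth is near (215,248), the label roll at (145,250), and the jar at (431,266).

```bash
cat > m.py <<'E'
from h import *
def blob(n,p,m,z,minA=4):
    k,l,s,c=cv2.connectedComponentsWithStats(m.astype(np.uint8),connectivity=8)
    return [(s[i,4],c[i].round(1),onplane(n,c[i],z)[0].round(4)) for i in range(1,k) if s[i,4]>=minA]
def masks(p):
    h=cv2.cvtColor(p,cv2.COLOR_RGB2HSV).astype(int);H,S,V=h[...,0],h[...,1],h[...,2]
    return dict(blue=(H>100)&(H<130)&(S>150)&(V>60),orange=(H>4)&(H<18)&(S>150)&(V>110),red=((H<=4)|(H>172))&(S>150)&(V>80),white=(S<60)&(V>125))
E
python3 - <<'E'
from m import *
for n in('top','scene'):
    p=np.load(n+'0p.npy');M=masks(p)
    print(n)
    for c in np.where(M['blue'].any())*1: pass
    cs,_=cv2.findContours(M['blue'].astype(np.uint8),cv2.RETR_EXTERNAL,cv2.CHAIN_APPROX_NONE)
    for c in cs:
        if cv2.contourArea(c)<150: continue
        P=onplane(n,c[:,0],0.015)[:,:2].astype(np.float32)
        e=cv2.fitEllipse(P);print('blue',c[:,0].mean(0).round(),np.round(e[0],4),np.round(e[1],4))
    g=proj(n,[[.47,.17,.165]])
    cen=(215,248) if n=='top' else (347,202)
    for k in('orange','red','white'):
        m=M[k].copy();yy,xx=np.mgrid[:420,:560]
        near=np.hypot(xx-cen[0],yy-cen[1])<28
        print(k,*blob(n,p,m&near,.165,2),sep='\n  ')
        lc=(361,253) if n=='top' else (219,212)
        if k=='orange': print('lid',*blob(n,p,m&(np.hypot(xx-lc[0],yy-lc[1])<18),.04,2),sep='\n  ')
p=cv2.imread('pics/top0.png');q=cv2.imread('pics/scene0.png')
a=cv2.resize(p[213:283,180:250],(400,400),interpolation=cv2.INTER_CUBIC)
b=cv2.resize(q[167:237,312:382],(400,400),interpolation=cv2.INTER_CUBIC)
cv2.imwrite('pics/mouth.png',np.hstack([a,b]))
E
```

```text
topTraceback (most recent call last):
  File "<stdin>", line 5, in <module>
ValueError: Calling nonzero on 0d arrays is not allowed. Use np.atleast_1d(scalar).nonzero() instead. If the context of this error is of the form `arr[nonzero(cond)]`, just use `arr[cond]`.
```

```bash
cat > m1.py <<'E'
from m import *
for n in('top','scene'):
    p=np.load(n+'0p.npy');M=masks(p)
    print(n)
    cs,_=cv2.findContours(M['blue'].astype(np.uint8),cv2.RETR_EXTERNAL,cv2.CHAIN_APPROX_NONE)
    for c in cs:
        if cv2.contourArea(c)<150: continue
        P=onplane(n,c[:,0],0.015)[:,:2].astype(np.float32)
        e=cv2.fitEllipse(P);print('blue',c[:,0].mean(0).round(),np.round(e[0],4),np.round(e[1],4))
    cen=(215,248) if n=='top' else (347,202)
    yy,xx=np.mgrid[:420,:560]
    for k in('orange','red','white'):
        near=np.hypot(xx-cen[0],yy-cen[1])<28
        print(k,*blob(n,p,M[k]&near,.165,2),sep='\n  ')
        lc=(361,253) if n=='top' else (219,212)
        if k=='orange': print('lid',*blob(n,p,M[k]&(np.hypot(xx-lc[0],yy-lc[1])<18),.04,2),sep='\n  ')
p=cv2.imread('pics/top0.png');q=cv2.imread('pics/scene0.png')
a=cv2.resize(p[213:283,180:250],(400,400),interpolation=cv2.INTER_CUBIC)
b=cv2.resize(q[167:237,312:382],(400,400),interpolation=cv2.INTER_CUBIC)
cv2.imwrite('pics/mouth.png',np.hstack([a,b]))
E
python3 m1.py
```

```text
top
blue [378. 313.] [ 0.3641 -0.2273] [0.0442 0.0983]
blue [356. 314.] [ 0.3648 -0.1717] [0.0452 0.1062]
blue [301. 268.] [ 0.4793 -0.0411] [0.0444 0.1041]
blue [368. 259.] [ 0.4984 -0.2152] [0.0289 0.0744]
blue [355. 249.] [ 0.5247 -0.1821] [0.033  0.0754]
blue [307. 248.] [ 0.5315 -0.061 ] [0.0382 0.1068]
orange
  (np.int32(18), array([221.9, 226.6]), array([0.5635, 0.139 , 0.165 ]))
  (np.int32(23), array([203.7, 265.9]), array([0.4779, 0.1781, 0.165 ]))
lid
  (np.int32(7), array([369.6, 242.7]), array([ 0.5363, -0.2159,  0.04  ]))
  (np.int32(8), array([357.9, 260.9]), array([ 0.4916, -0.183 ,  0.04  ]))
red
  (np.int32(7), array([231.7, 235.1]), array([0.5437, 0.1172, 0.165 ]))
  (np.int32(6), array([194.2, 257.2]), array([0.4973, 0.1992, 0.165 ]))
white
  (np.int32(279), array([207.4, 243.2]), array([0.5273, 0.1707, 0.165 ]))
scene
blue [265. 224.] [ 0.5216 -0.0582] [0.0462 0.1026]
blue [222. 216.] [ 0.5218 -0.1811] [0.0361 0.0733]
blue [242. 179.] [ 0.3583 -0.1715] [0.0451 0.1043]
blue [243.  36.] [-0.6665 -0.489 ] [0.056  0.3079]
blue [123.  14.] [-0.8041 -1.2689] [0.2068 0.2455]
blue [227.  12.] [-0.9743 -0.6804] [0.1822 0.316 ]
orange
  (np.int32(11), array([357.3, 188.5]), array([0.475 , 0.1796, 0.165 ]))
  (np.int32(16), array([337.5, 210.5]), array([0.561 , 0.1417, 0.165 ]))
lid
  (np.int32(2), array([225.5, 201. ]), array([ 0.4865, -0.1813,  0.04  ]))
  (np.int32(4), array([210. , 209.5]), array([ 0.5284, -0.2135,  0.04  ]))
red
  (np.int32(3), array([365.3, 195.7]), array([0.4955, 0.2019, 0.165 ]))
  (np.int32(6), array([329.5, 202.7]), array([0.5402, 0.1191, 0.165 ]))
white
  (np.int32(330), array([328.3, 192.9]), array([0.5081, 0.111 , 0.165 ]))
  (np.int32(249), array([369.2, 201.8]), array([0.5142, 0.2133, 0.165 ]))
```

```bash
sleep 4
```

```text
(no output)
```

View pics/mouth.png

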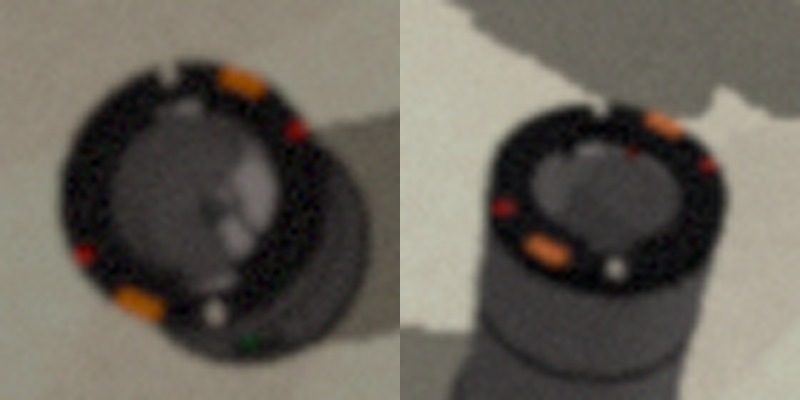

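Mouth at about (0.519, 0.160), with its +x notch at about 11.3° and clockwise towards −x angle. Lid at about (0.511, -0.1985), with its bar at about −37°.

```bash
cat > go.py <<'E'
import sys
from h import *
# target x y z yaw(deg of tool x) -> shift in tool frame (cm), turn about tool z (deg)
x,y,z,w=map(float,sys.argv[1:5]);s=robot.state();R=np.array(s['tcp_rot']);p=np.array(s['tool_pos'])
yaw=np.degrees(np.arctan2(R[1,0],R[0,0]))
print('t',s['clock'],'p',p.round(4),'yaw',yaw.round(2),'zax',R[:,2].round(3),'q',np.round(s['joints'],2),'F',np.round(s['force'],1),'T',np.round(s['torque'],2),'op',s['opening'],s['gripper_force'])
d=np.array([x,y,z])-p
print('shift cm (tool now)',(R.T@d*100).round(2),'turn',round((yaw-w+180)%360-180,1))
E
python3 go.py 0.511 -0.1985 0.12 -37
```

```text
t 0.1 p [0.1925 0.5412 0.2305] yaw 160.41 zax [-0.001 -0.002 -1.   ] q [ 1.12  0.38  0.08  1.27 -0.    1.46] F [-0.7 -0.3  0.2] T [-0.01  0.08 -0.03] op 0.9991112130945426 0.0
shift cm (tool now) [-54.81 -58.99  11.14] turn -162.6
```

Emit:
apply_moves --pt "-2.6 -2.8 0 0" --pt "-2.6 -2.8 0 0" --pt "-2.6 -2.8 0 0" --pt "-2.6 -2.8 0 0" --pt "-2.6 -2.8 0 0" --pt "-2.6 -2.8 0 0" --pt "-2.6 -2.8 0 0" --pt "-2.6 -2.8 0 0" --pt "-2.6 -2.8 0 0" --pt "-2.6 -2.8 0 0" --pt "-2.6 -2.8 0 0" --pt "-2.6 -2.8 0 0" --hand 0.6 --squeeze 70

```text
clock: 1.1
tool_pos: [0.374, 0.1188, 0.2311]
tcp_rot: [[-0.942, 0.335, -0.0], [0.335, 0.942, 0.0], [0.0, 0.0, -1.0]]
force: [1.1, 0.7, -0.3]
opening: 0.601
gripper_force: 0.0
```

Emit:
apply_moves --pt "-2.6 -2.8 0 0" --pt "-2.6 -2.8 0 0" --pt "-2.6 -2.8 0 0" --pt "-2.6 -2.8 0 0" --pt "-2.6 -2.8 0 0" --pt "-2.6 -2.8 0 0" --pt "-2.6 -2.8 0 0" --pt "-2.6 -2.8 0 0" --pt "0 0 1 7" --pt "0 0 1 7" --pt "0 0 1 3.4" --pt "0 0 0 0"

```text
clock: 2.1
tool_pos: [0.4934, -0.1598, 0.1988]
tcp_rot: [[-0.798, 0.603, -0.004], [0.603, 0.798, 0.002], [0.005, -0.001, -1.0]]
force: [-0.8, 0.3, -0.4]
opening: 0.601
gripper_force: 0.0
```

```bash
python3 go.py 0.511 -0.1985 0.12 143; python3 -c "
from m import *
p,d=grab('scene','s1.png');p2,d2=grab('top','t1.png')
cv2.imwrite('pics/c1.png',cv2.resize(cv2.cvtColor(np.hstack([p[140:260,150:290],p2[180:300,290:430]]),cv2.COLOR_RGB2BGR),None,fx=2.8,fy=2.8,interpolation=cv2.INTER_CUBIC))
M=masks(p);yy,xx=np.mgrid[:420,:560]
print(*blob('scene',p,M['orange']&(np.hypot(xx-219,yy-209)<18),.04,1),sep='\n')
"
```

```text
t 2.1 p [ 0.4934 -0.1598  0.1988] yaw 142.92 zax [-0.004  0.002 -1.   ] q [-0.44  0.28 -0.14  1.15  0.    0.21] F [-0.8  0.3 -0.4] T [-0.03  0.01 -0.03] op 0.6005929544865554 0.0
shift cm (tool now) [-3.77 -2.02  7.86] turn -0.1
(np.int32(2), array([225.5, 201. ]), array([ 0.4865, -0.1813,  0.04  ]))
(np.int32(4), array([210. , 209.5]), array([ 0.5284, -0.2135,  0.04  ]))
```

View pics/c1.png

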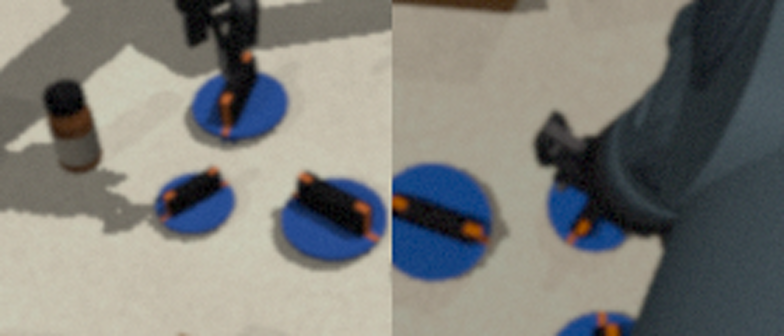

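The small lid sits under and ahead of the gripper, at scene crop (195,200). Its bar direction matches the estimate. Now I align and descend.

Emit:
apply_moves --pt "-1.3 -0.7 2 0" --pt "-1.25 -0.65 2 0" --pt "-1.2 -0.65 2 0" --pt "0 0 2 0" --pt "0 0 2 0" --pt "0 0 2 0" --pt "0 0 2 0" --pt "0 0 2 0" --pt "0 0 1.2 0" --pt "0 0 0 0" --pt "0 0 0 0"

```text
clock: 3.12
tool_pos: [0.5128, -0.1984, 0.0295]
tcp_rot: [[-0.8, 0.601, -0.001], [0.601, 0.8, 0.0], [0.001, -0.0, -1.0]]
force: [-0.2, 0.1, -0.2]
opening: 0.598
gripper_force: 0.0
```

```bash
python3 go.py 0.511 -0.1985 0.021 143
```

```text
t 3.1167 p [ 0.5128 -0.1984  0.0295] yaw 143.09 zax [-0.001  0.    -1.   ] q [-0.48  0.47 -0.33  0.77  0.    0.16] F [-0.2  0.1 -0.2] T [-0.02 -0.02  0.  ] op 0.5980471118589045 0.0
shift cm (tool now) [ 0.14 -0.12  0.85] turn 0.1
```

Emit:
apply_moves --pt "0.1 -0.1 0.7 0" --pt "0 0 0 0" --pt "0 0 0 0" --pt "0 0 0 0" --pt "0 0 0 0" --pt "0 0 0 0" --hand 0 --squeeze 70

```text
clock: 3.62
tool_pos: [0.5121, -0.1991, 0.0231]
tcp_rot: [[-0.799, 0.601, 0.001], [0.601, 0.799, -0.001], [-0.001, 0.0, -1.0]]
force: [-1.7, 1.3, 5.4]
opening: 0.171
gripper_force: 70.4
```

Emit:
apply_moves --pt "0 0 0 0" --pt "0 0 0 0" --pt "0 0 0 0"

```text
clock: 3.87
tool_pos: [0.5121, -0.1992, 0.0232]
tcp_rot: [[-0.799, 0.602, 0.001], [0.602, 0.799, -0.001], [-0.001, 0.0, -1.0]]
force: [-1.9, -0.2, 5.7]
opening: 0.17
gripper_force: 70.5
```

Emit:
apply_moves --pt "0 0 -1 0" --pt "0 0 -3 0" --pt "0 0 -3.5 0" --pt "0 0 -3.5 -6.9" --pt "0 0 -3.5 -6.9" --pt "0 0 -3.5 -6.9" --pt "0 0 -3.5 -6.9" --pt "0 0 -2 -6.9" --pt "0 0 0 -6.9" --pt "0 0 0 -6.9" --pt "0 0 0 0"

```text
clock: 4.78
tool_pos: [0.5114, -0.1989, 0.2581]
tcp_rot: [[-0.98, -0.198, 0.001], [-0.198, 0.98, -0.0], [-0.001, -0.0, -1.0]]
force: [-0.5, 0.7, -1.8]
opening: 0.168
gripper_force: 69.6
```

```bash
python3 go.py 0.519 0.160 0.25 191.3
```

```text
t 4.7833 p [ 0.5114 -0.1989  0.2581] yaw -168.58 zax [ 0.001 -0.    -1.   ] q [-0.49  0.32  0.06  1.32  0.   -0.69] F [-0.5  0.7 -1.8] T [-0.01 -0.01 -0.  ] op 0.16849323921754458 69.60800528526306
shift cm (tool now) [-7.85 35.03  0.8 ] turn 0.1
```

Emit:
apply_moves --pt "-0.4 1.75 0 0" --pt "-0.8 3.5 0 0" --pt "-0.8 3.5 0 0" --pt "-0.8 3.5 0 0" --pt "-0.8 3.5 0 0" --pt "-0.8 3.5 0 0" --pt "-0.8 3.5 0 0" --pt "-0.8 3.5 0 0" --pt "-0.75 3.5 0.4 0" --pt "-0.75 3.5 0.4 0" --pt "-0.4 1.8 0 0" --pt "0 0 0 0"

```text
clock: 5.78
tool_pos: [0.519, 0.164, 0.2485]
tcp_rot: [[-0.98, -0.198, -0.002], [-0.198, 0.98, 0.001], [0.002, 0.002, -1.0]]
force: [0.6, -0.4, -1.8]
opening: 0.167
gripper_force: 69.6
```

```bash
python3 go.py 0.519 0.160 0.25 191.3; python3 -c "
from m import *
p,d=grab('scene','s2.png');p2,d2=grab('top','t2.png')
cv2.imwrite('pics/c2.png',cv2.resize(cv2.cvtColor(np.hstack([p[110:250,270:410],p2[180:320,150:290]]),cv2.COLOR_RGB2BGR),None,fx=2.8,fy=2.8,interpolation=cv2.INTER_CUBIC))
print(robot.state()['tool_pos'])
for n,q in(('scene',p),('top',p2)):
  M=masks(q)
  k,l,s,c=cv2.connectedComponentsWithStats(M['blue'].astype(np.uint8))
  for i in range(1,k):
    if s[i,4]>60: print(n,s[i],c[i].round(1))
"
```

```text
t 5.7833 p [0.519  0.164  0.2485] yaw -168.57 zax [-0.002  0.001 -1.   ] q [ 0.19  0.31  0.03  1.29  0.   -0.01] F [ 0.6 -0.4 -1.8] T [-0.05 -0.05 -0.01] op 0.16712744463301643 69.58913683891296
shift cm (tool now) [ 0.08 -0.39 -0.15] turn 0.1
[0.51953633 0.16062703 0.24881929]
scene [ 211    0   42   49 1391] [229.2  24. ]
scene [101   7  45  17 447] [123.1  14.6]
scene [220 167  12  20 132] [224.7 176.8]
scene [233 167  19  23 252] [242.5 178.5]
scene [338 167  16  24 206] [344.8 179. ]
scene [358 170  13  20 162] [364.2 180.2]
scene [267 205  20  18 100] [279.5 211.6]
scene [252 212  31  20 334] [264.2 223.5]
top [211 237  16  24 233] [218.2 247.9]
top [287 239  38  23 403] [307.6 247.7]
top [189 248  18  15 157] [198.  255.2]
top [284 255  38  24 533] [300.7 268.1]
top [345 293  21  42 587] [355.5 313.6]
top [368 293  19  42 404] [378.7 313. ]
```

View pics/c2.png

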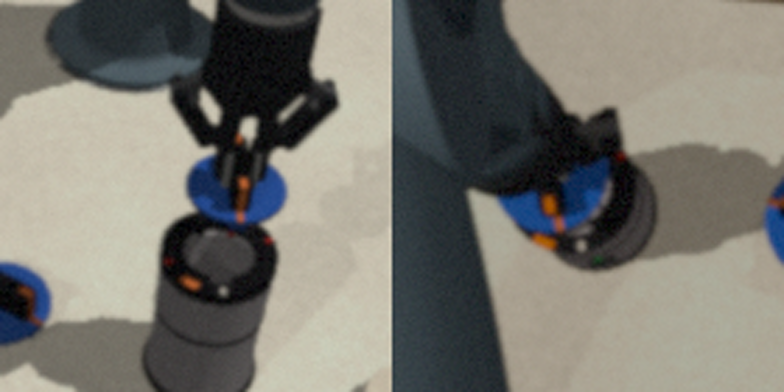

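The lid hangs level above the mouth: flange at scene crop (237,188), front orange pointer at (242,195). Next I measure its offset in-hand in each camera.

```bash
cat > lidfit.py <<'E'
from m import *
from scipy.optimize import least_squares
def fit(n,p,c0,tz,save=False):
    M=masks(p)['blue'].astype(np.uint8); u=proj(n,[[c0[0],c0[1],tz-.0065]])[0]
    yy,xx=np.mgrid[:420,:560]; M[np.hypot(xx-u[0],yy-u[1])>28]=0
    cs,_=cv2.findContours(M,cv2.RETR_EXTERNAL,cv2.CHAIN_APPROX_NONE)
    pts=np.vstack([c[:,0] for c in cs if cv2.contourArea(c)>30]).astype(float)
    P=onplane(n,pts,tz-.0065)[:,:2]
    f=lambda q:np.hypot(*(P-q).T)-.0418
    r=least_squares(f,c0,loss='cauchy',f_scale=.0015); g=np.abs(f(r.x))<.002
    return r.x,g.sum(),len(P)
E
python3 -c "
from lidfit import *
s=robot.state();tp=np.array(s['tool_pos']);print(tp)
for n in('scene','top'):
  p,d=grab(n); M=masks(p)
  c,a,b=fit(n,p,tp[:2],tp[2]);print(n,c.round(4),a,b)
  yy,xx=np.mgrid[:420,:560];u=proj(n,[[*tp[:2],tp[2]]])[0]
  print(u,*blob(n,p,M['orange']&(np.hypot(xx-u[0],yy-u[1])<30),tp[2]+.015,2),sep='\n')
# check: lid on table initial picture
for n in('scene','top'):
  print('init',fit(n,np.load(n+'0p.npy'),[.511,-.1985],.0232))
"
```

```text
[0.51953633 0.16062703 0.24881929]
scene [0.5176 0.1582] 35 103
[352.13161269 174.51884689]
(np.int32(5), array([353.4, 159.2]), array([0.4832, 0.1573, 0.2638]))
(np.int32(11), array([354.9, 174.6]), array([0.535 , 0.1667, 0.2638]))
top [0.5213 0.1592] 40 106
[205.15539079 240.60934963]
(np.int32(21), array([206.7, 252.4]), array([0.4939, 0.1546, 0.2638]))
(np.int32(6), array([210. , 258.7]), array([0.4817, 0.1481, 0.2638]))
(np.int32(25), array([203.9, 265.8]), array([0.4684, 0.1597, 0.2638]))
init (array([ 0.50952201, -0.19942578]), np.int64(24), 51)
init (array([ 0.51702363, -0.20015712]), np.int64(29), 121)
```

Emit:
apply_moves --pt "0 0.05 1 0" --pt "0 0 2 0" --pt "0 0 2 0" --pt "0 0 0.6 0" --pt "0 0 0 0" --pt "0 0 0 0"

```text
clock: 6.48
tool_pos: [0.5198, 0.1601, 0.1933]
tcp_rot: [[-0.981, -0.195, -0.001], [-0.195, 0.981, -0.0], [0.001, 0.0, -1.0]]
force: [-0.3, -0.4, -0.9]
opening: 0.175
gripper_force: 69.6
```

Emit:
apply_moves --pt "0 0 0.2 0" --pt "0 0 0.2 0" --pt "0 0 0.2 0" --pt "0 0 0.1 0" --pt "0 0 0 0" --pt "0 0 0 0"

```text
clock: 6.98
tool_pos: [0.5201, 0.1609, 0.1864]
tcp_rot: [[-0.981, -0.196, 0.0], [-0.196, 0.981, 0.0], [-0.0, 0.0, -1.0]]
force: [-0.1, -0.4, -0.5]
opening: 0.175
gripper_force: 69.6
```

```bash
python3 go.py 0.519 0.160 0.1765 191.3
```

```text
t 6.9833 p [0.5201 0.1609 0.1864] yaw -168.68 zax [ 0.  0. -1.] q [ 0.18  0.33 -0.1   1.14  0.   -0.01] F [-0.1 -0.4 -0.5] T [ 0.02 -0.06  0.03] op 0.17488138444486948 69.60755467414856
shift cm (tool now) [ 0.12 -0.06  0.99] turn 0.0
```

Emit:
apply_moves --pt "0 0 0.1 0" --pt "0 0 0.1 0" --pt "0 0 0.1 0" --pt "0 0 0 0" --pt "0 0 0 0"

```text
clock: 7.4
tool_pos: [0.52, 0.1608, 0.1832]
tcp_rot: [[-0.981, -0.196, -0.0], [-0.196, 0.981, 0.0], [0.0, 0.0, -1.0]]
force: [0.5, -0.3, -0.9]
opening: 0.168
gripper_force: 69.6
```

Emit:
apply_moves --pt "0 0 0.1 0" --pt "0 0 0.1 0" --pt "0 0 0.1 0" --pt "0 0 0 0" --pt "0 0 0 0"

```text
clock: 7.82
tool_pos: [0.52, 0.1608, 0.1802]
tcp_rot: [[-0.981, -0.196, -0.0], [-0.196, 0.981, 0.0], [0.0, 0.0, -1.0]]
force: [0.3, 0.5, -2.2]
opening: 0.175
gripper_force: 69.6
```

Going in freely. I'll continue down to the flange.

Emit:
apply_moves --pt "0 0 0.1 0" --pt "0 0 0.1 0" --pt "0 0 0.1 0" --pt "0 0 0 0" --pt "0 0 0 0"

```text
clock: 8.23
tool_pos: [0.52, 0.1608, 0.1772]
tcp_rot: [[-0.981, -0.196, -0.0], [-0.196, 0.981, 0.0], [0.0, 0.0, -1.0]]
force: [0.0, -1.1, -1.1]
opening: 0.169
gripper_force: 69.6
```

Emit:
apply_moves --pt "0 0 0.1 0" --pt "0 0 0 0" --pt "0 0 0 0"

```text
clock: 8.48
tool_pos: [0.5201, 0.1608, 0.1763]
tcp_rot: [[-0.981, -0.196, 0.0], [-0.196, 0.981, 0.0], [-0.0, 0.0, -1.0]]
force: [-0.2, 0.5, -1.4]
opening: 0.169
gripper_force: 69.6
```

```bash
python3 go.py 0.519 0.160 0.1765 191.3; python3 -c "
from m import *
p,d=grab('scene','s3.png');p2,d2=grab('top','t3.png')
cv2.imwrite('pics/c3.png',cv2.resize(cv2.cvtColor(np.hstack([p[150:250,297:397],p2[200:300,165:265]]),cv2.COLOR_RGB2BGR),None,fx=4,fy=4,interpolation=cv2.INTER_CUBIC))"
```

```text
t 8.4833 p [0.5201 0.1608 0.1763] yaw -168.68 zax [ 0.  0. -1.] q [ 0.18  0.34 -0.12  1.11  0.   -0.01] F [-0.2  0.5 -1.4] T [0.01 0.01 0.01] op 0.1693887240294871 69.60681796073914
shift cm (tool now) [ 0.12 -0.06 -0.02] turn 0.0
```

View pics/c3.png

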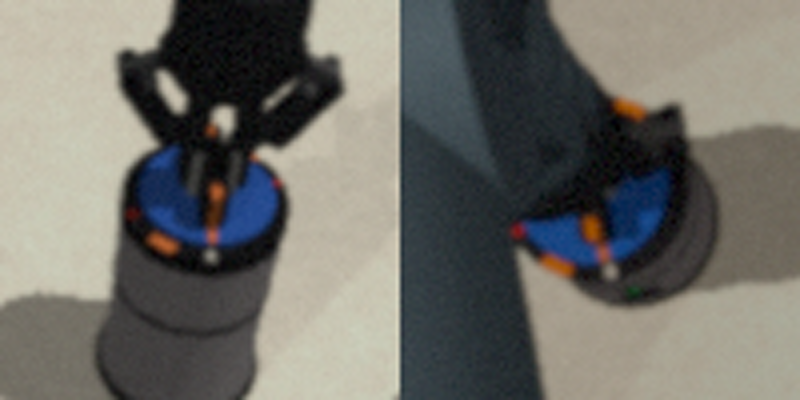

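The lid is centred in the collar and its pointer lines up with the white entry mark at (211,255). I'll seat it until contact.

Emit:
apply_moves --pt "0 0 0.05 0" --pt "0 0 0.05 0" --pt "0 0 0 0" --pt "0 0 0 0"

```text
clock: 8.92
tool_pos: [0.5201, 0.1609, 0.1762]
tcp_rot: [[-0.981, -0.196, 0.001], [-0.196, 0.981, 0.0], [-0.001, 0.0, -1.0]]
force: [-2.1, -0.9, 5.2]
opening: 0.166
gripper_force: 70.6
```

Emit:
apply_moves --pt "0 0 0.05 0" --pt "0 0 0 0" --pt "0 0 0 0"

```text
clock: 9.17
tool_pos: [0.5201, 0.1608, 0.1761]
tcp_rot: [[-0.981, -0.196, 0.001], [-0.196, 0.981, 0.0], [-0.001, -0.0, -1.0]]
force: [-3.6, -1.5, 8.6]
opening: 0.17
gripper_force: 71.2
```

Emit:
apply_moves --pt "0 0 -0.05 2" --pt "0 0 0 3" --pt "0 0 0 3" --pt "0 0 0 3" --pt "0 0 0 3" --pt "0 0 0 3" --pt "0 0 0 3" --pt "0 0 0 0" --pt "0 0 0 0"

```text
clock: 9.92
tool_pos: [0.5207, 0.1601, 0.1762]
tcp_rot: [[-0.989, 0.151, 0.002], [0.151, 0.989, -0.001], [-0.002, -0.001, -1.0]]
force: [-0.9, -2.5, 5.2]
opening: 0.175
gripper_force: 70.6
```

```bash
python3 go.py 0.52 0.1608 0.1761 155.3
```

```text
t 9.9167 p [0.5207 0.1601 0.1762] yaw 171.32 zax [ 0.002 -0.001 -1.   ] q [ 0.18  0.34 -0.12  1.11 -0.    0.33] F [-0.9 -2.5  5.2] T [-0.57  0.3   0.  ] op 0.17454214204156607 70.55196762084961
shift cm (tool now) [0.08 0.06 0.01] turn 16.0
```

Emit:
apply_moves --pt "0 0 0 3" --pt "0 0 0 3" --pt "0 0 0 3" --pt "0 0 0 3" --pt "0 0 0 2.5" --pt "0 0 0 1.5" --pt "0 0 0 0" --pt "0 0 0 0"

```text
clock: 10.58
tool_pos: [0.5205, 0.1598, 0.1761]
tcp_rot: [[-0.909, 0.417, 0.001], [0.417, 0.909, -0.002], [-0.002, -0.001, -1.0]]
force: [-2.4, -4.6, 6.3]
opening: 0.175
gripper_force: 70.6
```

```bash
python3 go.py 0.52 0.1608 0.1761 155.3; python3 -c "
from m import *
p,d=grab('scene','s4.png');p2,d2=grab('top','t4.png')
cv2.imwrite('pics/c4.png',cv2.resize(cv2.cvtColor(np.hstack([p[150:250,297:397],p2[200:300,165:265]]),cv2.COLOR_RGB2BGR),None,fx=4,fy=4,interpolation=cv2.INTER_CUBIC))"
```

```text
t 10.5833 p [0.5205 0.1598 0.1761] yaw 155.33 zax [ 0.001 -0.002 -1.   ] q [ 0.18  0.34 -0.12  1.11 -0.    0.61] F [-2.4 -4.6  6.3] T [-0.72  0.41  0.07] op 0.17460261540981187 70.63495874404907
shift cm (tool now) [0.09 0.07 0.  ] turn 0.0
```

View pics/c4.png

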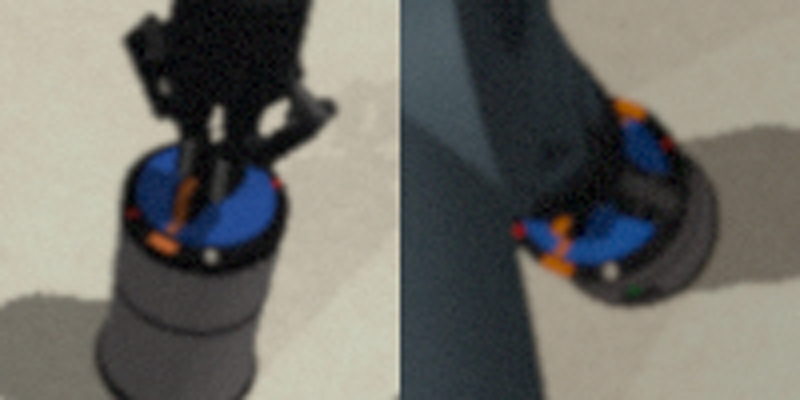

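The front pointer is at the orange band in both views: stripe foot at (175,234) against band at (163,243). I'll check the angle numerically.

```bash
python3 -c "
from m import *
C={'scene':(.518,.1606),'top':(.5206,.1584)}
for n,i in(('scene',3),('scene',4),('top',3),('top',4)):
  p=cv2.cvtColor(cv2.imread('pics/%s%d.png'%(n[0],i)),cv2.COLOR_BGR2RGB)
  q=p.astype(int);m=(q[...,0]>100)&(q[...,0]-q[...,2]>35)
  yy,xx=np.mgrid[:420,:560];P=onplane(n,np.c_[xx.ravel(),yy.ravel()],.17)[:,:2]-C[n]
  r=np.hypot(*P.T).reshape(420,560);a=np.degrees(np.arctan2(P[:,1],P[:,0])).reshape(420,560)
  for sgn in(0,180):
    b=(a-sgn-11.3+180)%360-180
    s=m&(r>.035)&(r<.042)&(abs(b+20)<40)
    if s.any(): print(n,i,sgn,s.sum(),'cw angle',-b[s].mean().round(1),b[s].std().round(1))
"
```

```text
scene 3 0 4 cw angle -1.7 1.8
scene 4 0 3 cw angle 35.7 1.3
top 3 180 6 cw angle 1.4 1.6
top 4 0 2 cw angle 39.1 1.4
top 4 180 7 cw angle 36.0 1.9
```

The pointer is at about 36°, mid-band. Now I hold for more than two seconds.

Emit:
apply_moves --pt "0 0 0 0" --pt "0 0 0 0" --pt "0 0 0 0" --pt "0 0 0 0" --pt "0 0 0 0" --pt "0 0 0 0" --pt "0 0 0 0" --pt "0 0 0 0" --pt "0 0 0 0" --pt "0 0 0 0" --pt "0 0 0 0" --pt "0 0 0 0"

```text
clock: 11.68
tool_pos: [0.5205, 0.1598, 0.1761]
tcp_rot: [[-0.909, 0.417, 0.001], [0.417, 0.909, -0.002], [-0.002, -0.001, -1.0]]
force: [-1.8, -4.5, 6.0]
opening: 0.167
gripper_force: 70.6
```

Emit:
apply_moves --pt "0 0 0 0" --pt "0 0 0 0" --pt "0 0 0 0" --pt "0 0 0 0" --pt "0 0 0 0" --pt "0 0 0 0" --pt "0 0 0 0" --pt "0 0 0 0" --pt "0 0 0 0" --pt "0 0 0 0" --pt "0 0 0 0" --pt "0 0 0 0"

```text
clock: 12.68
tool_pos: [0.5205, 0.1598, 0.1761]
tcp_rot: [[-0.909, 0.417, 0.001], [0.417, 0.909, -0.002], [-0.002, -0.001, -1.0]]
force: [-2.1, -4.6, 6.4]
opening: 0.17
gripper_force: 70.6
```

Emit:
apply_moves --pt "0 0 0 0" --pt "0 0 0 0" --pt "0 0 0 0" --pt "0 0 0 0" --pt "0 0 0 0" --pt "0 0 0 0"

```text
clock: 13.18
tool_pos: [0.5205, 0.1598, 0.1761]
tcp_rot: [[-0.909, 0.417, 0.001], [0.417, 0.909, -0.002], [-0.002, -0.001, -1.0]]
force: [-1.9, -3.8, 6.2]
opening: 0.171
gripper_force: 70.6
```

```bash
python3 go.py 0.52 0.1608 0.1761 155.3; python3 -c "
from station import robot
print(robot.hand_in())"
```

```text
t 13.1833 p [0.5205 0.1598 0.1761] yaw 155.34 zax [ 0.001 -0.002 -1.   ] q [ 0.18  0.34 -0.12  1.11 -0.    0.61] F [-1.9 -3.8  6.2] T [-0.7   0.34  0.07] op 0.17061518127259215 70.63663244247437
shift cm (tool now) [0.09 0.07 0.  ] turn 0.0
the job is handed in; nothing more can be done
None
```

The smallest lid is seated in the collar and turned to about 36° clockwise (mid orange band); I held it there for 2.6 s and handed the job in at 13.2 s, still gripping it.

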